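# Raise the catalogue camera on its telescoping mast

## Task

Slide the camera carriage along its rail, out from under the glass shelf, fully to the end stop on the robot's left. Only then, with the lock button on the side of the mast head pressed in, pull the mast straight up through its first stop to its second stop, so that both sections are fully out, and finish while still holding it there, because it sinks if let go. Do not lean on the glass or disturb the toys and other loose things.

Things in the scene. Friction and masses are not known exactly. Their poses are not given: they have to be found in the camera images.
- head_grip (a point): Centre of the grip block on top of the mast: grey plastic, 36 (x) x 36 (y) x 38 mm high, centre 166 mm over the table when down. Axes as rail: y along the rail to the end stop to reach, x to the camera, z up. Nothing stands above it; its black foot, 44 x 36 mm, and the boom lie lower. A pinch from above on its two y faces squeezes the button in.
- button (a joint): Round steel lock button, 18 mm across, 8 mm proud of the middle of the grip block's +y face. Pressed along -y, m: 0 out, 0.007 fully in (about 4.5 N, still 1 mm proud). Springs back when let go. Out, it locks the lowered mast (3 mm of play); pressed past 0.005 the mast can rise.
- carriage (a joint): Position of the carriage (70 x 80 mm black block that carries the mast) along the rail, m: grows along the rail's +y, 0 at the right-hand stop, 0.18 at the end stop to reach. Slides with about 2 N of friction and stays where it is left.
- lower_section (a joint): Extension of the lower (thicker) mast section, m: 0 down, 0.05 fully out.
- upper_section (a joint): Extension of the upper (thinner) mast section, which carries the head, m: 0 down, 0.05 fully out. It usually comes out first; at its stop (the first stop) it takes the lower one along for 50 mm more to the firm second stop: 100 mm in all. Lifting takes 4 to 8 N. Nothing keeps the mast up: let go, it sinks.
- head: The mast head: grip block, foot and boom, with the button and camera fixed on it. Origin on the mast axis, 146 mm below the centre of the grip block; axes as at head_grip.
- rail: Aluminium rail on the table, 420 mm long (y), 60 mm wide, 20 mm high, with a dark 40 mm high stop at each end. Origin at its middle on the table; +y points along the rail to the end stop to reach. It does not move.
- camera_middle (a point): Centre of the compact camera, 100 mm (x) by 34 mm (y) by 60 mm high, on the boom 150 mm along +x from the mast; its lens stands 22 mm out towards -y. Mast down, its top is 14 mm under the glass, and the glass stops it from rising.
- glass_shelf: Fixed glass shelf on three steel posts beyond the rail: a pane 170 mm (x) by 260 mm (y), 8 mm thick, top 188 mm above the table; origin under its centre on the table. Its near edge is about 80 mm from the mast axis. The camera starts under it and is clear of it when the carriage is at the end stop.
- log_truck: Small wooden truck with logs, 100 x 52 mm, 52 mm high, on the glass shelf; origin at its underside. Leave alone.
- toy_crane: Wooden toy crane, about 100 x 56 mm, 112 mm high, on the glass shelf; origin at its underside. Leave alone.
- toy_tree: Turned wooden toy tree, 40 mm across, 70 mm high, on the table near the left end of the rail; origin at its underside. Leave alone.
- tip_truck: Small wooden tip truck, 100 x 52 mm, 56 mm high, on the table on the robot's side of the rail; origin at its underside. Leave alone.
- tractor: Small wooden tractor, 75 x 48 mm, 60 mm high, on the table on the robot's side of the rail; origin at its underside. Leave alone.
- glue_jar: Glue jar, 48 mm across, 60 mm high, on the table at the left; origin at its underside. Leave alone.
- dust_brush: Dusting brush lying on the table at the right; origin at its underside. Leave alone.

How it is judged:
On the way, in this order (a step that is already met when the one before it is completed fails the run):
1. the carriage is at the left end stop (within 8 mm) (value of joint carriage above 0.172 m), for 0.2 s.
2. both mast sections are out to the second stop (value of joint each of lower_section, upper_section above 0.045 m and value of joint carriage above 0.17 m), for 0.2 s.
At the end, for the whole second after the job is handed in: The carriage is within 10 mm of the left end stop, both mast sections are within 5 mm of fully out, the mast is still, and the fingers are holding its head (more than 2 N) through the last second (all of step 2 and contact force between the fingers and head above 2 N and linear speed of head below 0.02 m/s); the arm keeps its last pose, push and grip.
It fails at once if the robot leans on the glass shelf (more than 5 N) (contact force between the arm and glass_shelf above 5 N).
It fails at once if a bystander is pushed more than 25 mm (distance of any of log_truck, toy_crane, toy_tree, tip_truck, tractor, glue_jar, dust_brush from where it was at the start of the episode above 0.025 m).
It also fails if it takes over 38 s, if anything falls off the work surface, if the arm or the gripper's body presses on something with over 40 N, if the wrist force passes 120 N, or if a joint passes its speed limit or range.

## Robot

A 7-joint arm with a two-finger parallel gripper is mounted at the origin on the work surface. World frame = base frame: x ahead of the robot, y to its left, z up, the work surface at z = 0. Lengths are in m, angles in rad, forces in N, time in s.
With the tool pointing down it reaches from about 0.425 to 0.925 m from the base axis. Payload 6.8 kg.
Tool frame: the origin (TCP) lies on the centre line of the jaws, within the pads' length; the fingertips stand 19 mm ahead of it and the grasp point (between the pads) is the TCP (bot.tcp_to_tips is the distance from the TCP to the fingertips, in m); x points along the fingers, y is the direction in which the jaws open and shut, and the axes are right-handed (so a half turn about x gives the same grasp; the last joint's range is limited). The gripper opens to 85 mm and grips with 20 to 120 N. Pads are 22 mm wide; open, the fingers measure 114 mm over their backs; the gripper's body (76 mm by 85 mm) begins 54 mm behind the grasp point. The pads swing forward as they close: fully open they stand 13 mm farther back than shut.
Start: joints at [-1.317, 0.477, 0.022, 1.555, -0.011, 1.109, -0.083], TCP at [0.239, 0.631, 0.25] pointing down, gripper open.
Joint ranges: [-2.96, 2.96], [-0.34, 2.1], [-1.41, 1.46], [0.24, 2.44], [-1.37, 4.51], [0.17, 1.92], [-2.96, 2.96]. Speed limits (rad/s): [2.39, 2.39, 3.14, 3.14, 3.14, 3.14, 3.14].

## Interface

Orientations are given as a unit quaternion [w, x, y, z].
In Python, from station import status, eyes, bot gives the robot as it stands.
- The arm moves only by the tool apply_moves, never from a script. Its arguments are lists of equal length, an entry for each row: "travel": the shift along the tool's x, y, z in cm, a list of three; "turn": the turn, a rotation vector about the tool's x, y, z in rad, a list of three; "grip": the closure, from 0 (fully open) to 1 (shut). In form: {"travel": [[tx, ty, tz], ...], "turn": [[wx, wy, wz], ...], "grip": [grip, ...]}. A call has 1 to 8 rows; each row shifts and turns the pose as measured when the row begins, along the tool's axes as they then stand; what a row does not reach is not made up. A row lasts 1/12 s, in which the tool goes at most 41.7 mm and 7.16 degrees, less where a joint would pass 70% of its speed; a pose out of reach is approached as far as the arm can. A call is refused whole if a number of a shift passes 4.17 or a number of a turn 0.125, either way. A call with a gripper value outside its range is refused whole. The fingers move at their own pace and stop on an object; "newtons" is the grip in N (left out, the last holds). Time passes only in rows, so rows that do not move let the fingers close. It gives the time, the measured TCP pose, the force and the opening at its end, in the units of the state.
- status.get_obs(): the state, without advancing time (a new reading comes with each control period).
- eyes.read_camera(name): name is "scene" or "top"; returns the picture (420x560x3 uint8, red, green, blue); there is no depth.
- eyes.calibration(name): a dict with "intrinsics" (3x3 intrinsics, pixels), "distortion" ([k1, k2, p1, p2, k3] as OpenCV has them; the pictures are not rectified), "xyz" and "attitude" of the camera in the world. Camera axes: x right, y down, z forward; pixel columns grow to the right and rows downward; lengths in m; the calibration is good to about 2 mm. A picture is of the moment at which its call begins. calibration takes no time and is no camera call.
- bot.hand_in(): hands the job in, once; it reports no verdict.
Trained networks look in the newest picture that a camera, given by its name, has taken for a name from the list of things; names that differ only in an ending like _2 or _b are one class to them, and where a whole thing is asked for, a point or a joint stands for the part that bears it (a point fixed in the world has none). Each returns a list of dicts, best first, with "score" (0 to 1); they miss things now and then, are a little off and sometimes report something else, mostly with a low value. They report only what shows in the picture. A call takes as long as a camera call.
- eyes.masks_of(thing, camera): "region" (420x560 bool, what is visible of it) and "rect" ([left, top, right, bottom] in pixels, round what is visible of it).
The state is a dict: "t": time; "q": joint angles; "joint_vel": joint speeds; "joint_torque": joint torques, N m; "eef_pos": TCP position; "tool_rot": TCP orientation; "contact_force": force on the tool from outside, world axes, zero at the start; "torque": the same for the moment, N m; "gripper_width": opening from 0.0 (shut) to 1.0 (fully open).
Only numpy, scipy, OpenCV 4.12 (cv2) and the standard library are available. Lean on these libraries where they do the work, as an engineer would, in place of code of your own. Each camera call takes 0.05 s, during which the arm holds its last target. There are 200 camera calls.

## Working session

There is one attempt and no reset: what is moved stays moved. The work goes in short steps, Python scripts to look and compute and a tool call to move; the robot and the scene stay as the last step left them, time stands still between calls to the robot, and variables do not carry over. Pictures are saved under pics/ and viewed, about 8 in all and at most 12, crops included, and the job is handed in when it is done.

Besides the shell and the picture viewer there is one more tool, called as name(argument=value, ...), one argument or row to a line, values as JSON. apply_moves: Moves the arm, as the interface text tells. Its arguments: {"type":"object","properties":{"travel":{"type":"array"},"turn":{"type":"array"},"grip":{"type":"array"},"newtons":{"type":"number"}},"required":["travel","turn","grip"]}

```bash
mkdir -p pics; cat > h.py <<'E'
import numpy as np, cv2
from scipy.spatial.transform import Rotation as R
from station import status, eyes, bot
def shot(n,f):
    im=eyes.read_camera(n); cv2.imwrite('pics/'+f,im[:,:,::-1]); return im
def cam(n):
    c=eyes.calibration(n); a=np.array(c['attitude'],float)
    Rm=a if a.shape==(3,3) else R.from_quat(a[[1,2,3,0]]).as_matrix()
    return np.array(c['intrinsics'],float),np.array(c['distortion'],float),np.array(c['xyz'],float),Rm
def ray(n,uv,z):
    K,d,p,Rm=cam(n); q=cv2.undistortPoints(np.array([[uv]],float),K,d)[0,0]
    v=Rm@np.array([q[0],q[1],1]); return p+v*(z-p[2])/v[2]
def proj(n,P):
    K,d,p,Rm=cam(n); c=(np.atleast_2d(P)-p)@Rm
    return cv2.projectPoints(c,np.zeros(3),np.zeros(3),K,d)[0][:,0]
E
python3 - <<'E'
from h import *
print(status.get_obs())
for n in('scene','top'):
    shot(n,n+'0.png'); print(eyes.calibration(n))
    for t in('head_grip','button','carriage','rail','glass_shelf','camera_middle'):
        for m in eyes.masks_of(t,n)[:2]:
            ys,xs=np.nonzero(m['region']); print(n,t,round(m['score'],2),m['rect'],xs.mean().round(1),ys.mean().round(1))
E
```

```text
{'t': 0.0, 'q': array([-1.31708336,  0.47777789,  0.02234125,  1.55647716, -0.01151972,
        1.10930119, -0.083095  ]), 'joint_vel': array([-0.00010954, -0.00063118, -0.00045011,  0.0001558 ,  0.00130981,
       -0.00037112, -0.00181761]), 'joint_torque': array([ 2.22968829e-04, -5.96453261e+01,  1.60793591e+00, -2.81185716e+01,
        1.24165855e-02,  9.54501535e-03, -8.20110614e-06]), 'eef_pos': array([0.23873631, 0.63076049, 0.24932976]), 'tool_rot': array([ 0.69549322,  0.12657328,  0.69564327, -0.12786255]), 'contact_force': array([0.00386992, 0.30481604, 0.31976198]), 'torque': array([-0.01377263,  0.00220071,  0.01044335]), 'gripper_width': 0.9990682399720814}
{'intrinsics': array([[450.67284807,   0.        , 283.32743746],
       [  0.        , 450.67284807, 211.68171014],
       [  0.        ,   0.        ,   1.        ]]), 'distortion': array([0.04471694, 0.        , 0.        , 0.        , 0.        ]), 'xyz': array([1.25689065, 0.61038285, 0.86825426]), 'attitude': array([-0.1727384 ,  0.35017974,  0.82492357, -0.40870124])}
scene head_grip 0.68 [233.4, 187.3, 293.5,
[... 489 characters left out ...]
2 , 206.41659852],
       [  0.        ,   0.        ,   1.        ]]), 'distortion': array([-0.11620571,  0.        ,  0.        ,  0.        ,  0.        ]), 'xyz': array([ 0.3353866 , -0.02154324,  1.44185565]), 'attitude': array([ 0.05463874, -0.6989704 ,  0.7097029 , -0.06911423])}
top head_grip 0.55 [282.7, 181.8, 297.5, 224.2] 289.5 206.7
top head_grip 0.33 [279.5, 185.6, 297.9, 226.0] 288.9 206.2
top carriage 0.95 [277.2, 184.0, 304.0, 232.5] 288.7 214.6
top rail 0.85 [207.2, 186.1, 347.0, 243.9] 278.7 220.6
top rail 0.58 [276.9, 182.1, 303.5, 232.6] 288.7 215.0
top glass_shelf 0.71 [267.2, 120.1, 369.0, 190.3] 316.6 154.3
top glass_shelf 0.54 [125.5, 220.3, 142.3, 235.2] 134.9 226.1
```

View pics/scene0.png

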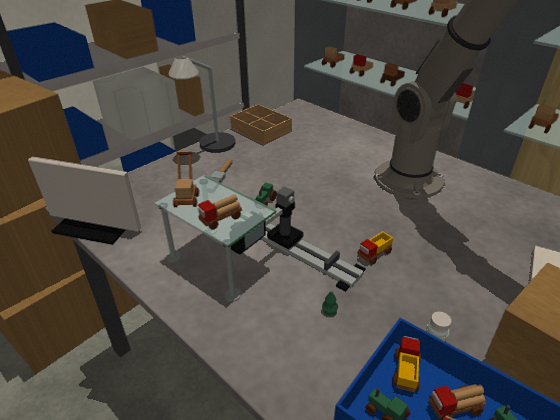

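View pics/top0.png

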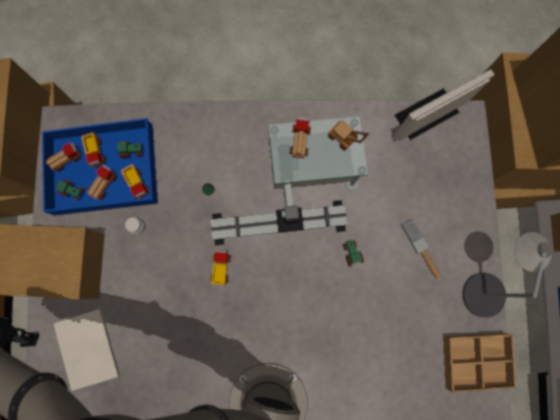

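```bash
python3 - <<'E'
from h import *
a=cv2.imread('pics/top0.png')[175:255,200:360]; cv2.imwrite('pics/topc.png',cv2.resize(a,None,fx=5,fy=5,interpolation=cv2.INTER_CUBIC))
a=cv2.imread('pics/scene0.png')[170:300,220:380]; cv2.imwrite('pics/scc.png',cv2.resize(a,None,fx=4.5,fy=4.5,interpolation=cv2.INTER_CUBIC))
E
```

```text
(no output)
```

View pics/topc.png

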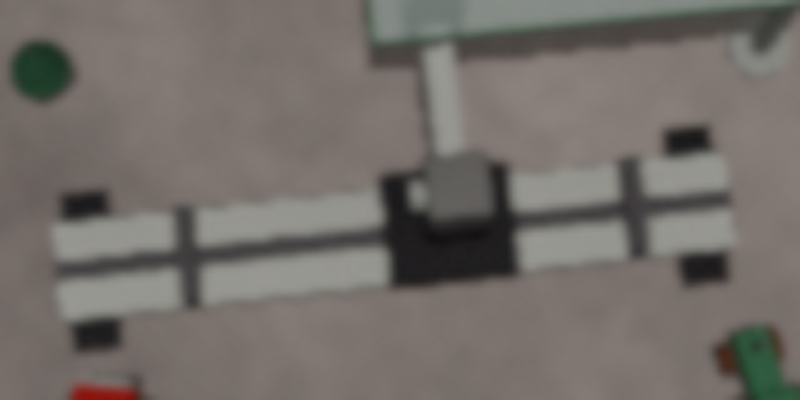

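View pics/scc.png

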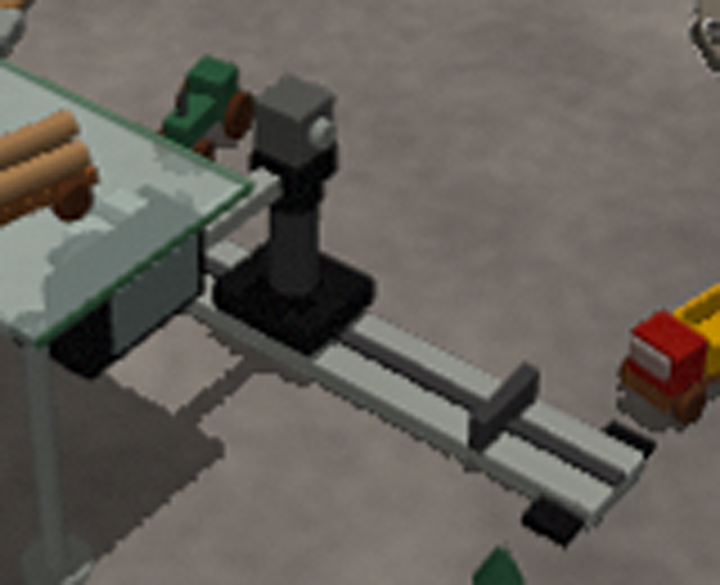

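```bash
python3 - <<'E'
from h import *
T=lambda u,v:(u/5+200-.4,v/5+175-.4)
S=lambda u,v:(u/4.5+220-.39,v/4.5+170-.39)
c=np.array([ray('top',T(*p),.02) for p in((53,224),(63,320),(727,152),(733,247))])
print(c.round(4)); o=c.mean(0); d=(c[:2].mean(0)-c[2:].mean(0)); print('o',o,'len',np.linalg.norm(d)); y=d/np.linalg.norm(d); x=np.array([y[1],-y[0],0]); yaw=np.arctan2(-y[0],y[1]); print('x',x,'y',y,'yaw',yaw)
cs=np.array([ray('scene',S(*p),.02) for p in((595,522),(655,458))]);print('scene left end',cs)
P=ray('scene',S(297,95),.185);print('scene block top',P,(P-o)@x,(P-o)@y)
P=ray('top',T(462,185),.185);print('top block top',P,(P-o)@x,(P-o)@y)
for s in(0,.05,.06,.07,.08,.09,.1):pass
# carriage from top at z~? 
for nm,im,sc,off in(('top','pics/topc.png',5,(200,175)),('scene','pics/scc.png',4.5,(220,170))):
    P=ray('top',T(462,185),.185); s=(P-o)@y
    base=np.array([o[0],o[1],0])
    pts=[base+y*(s+dy)+x*dx+np.array([0,0,z]) for z in(.147,.185) for dx,dy in((.018,.018),(.018,-.018),(-.018,-.018),(-.018,.018))]
    q=(proj(nm,np.array(pts))-off+.4)*sc
    a=cv2.imread(im)
    for p in q.astype(int): cv2.circle(a,tuple(int(t) for t in p),3,(0,0,255),-1)
    cv2.imwrite('pics/chk_%s.png'%nm,a[:300])
a,b=cv2.imread('pics/chk_top.png'),cv2.imread('pics/chk_scene.png')
cv2.imwrite('pics/chk.png',np.vstack([a[100:300,300:600],b[50:250,200:500]]))
E
```

```text
[[ 0.5493  0.1689  0.02  ]
 [ 0.4898  0.1623  0.02  ]
 [ 0.5888 -0.2494  0.02  ]
 [ 0.529  -0.2508  0.02  ]]
o [ 0.53921907 -0.04225898  0.02      ] len 0.4175199607701181
x [0.99554865 0.09424902 0.        ] y [-0.09424902  0.99554865  0.        ] yaw 0.09438911420676736
scene left end [[0.55996141 0.17805787 0.02      ]
 [0.49462766 0.17236882 0.02      ]]
scene block top [ 0.54269482 -0.0728313   0.185     ] 0.0005788667927543804 -0.030763817079095566
top block top [ 0.54298382 -0.07656094  0.185     ] 0.0005150667852334602 -0.034504086217312456
```

View pics/chk.png

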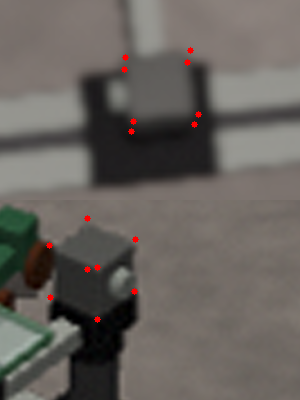

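```bash
cat >> h.py <<'E'
YAW=.0944; Y=np.array([-np.sin(YAW),np.cos(YAW),0])
def to(P):
    s=status.get_obs(); q=s['tool_rot']; A=R.from_quat(np.array(q)[[1,2,3,0]]); M=A.as_matrix()
    best=None
    for sg in(1,-1):
        y=sg*Y; x=np.array([0,0,-1.]); T=np.column_stack([x,y,np.cross(x,y)])
        w=(A.inv()*R.from_matrix(T)).as_rotvec()
        if best is None or np.linalg.norm(w)<np.linalg.norm(best[0]): best=(w,T)
    w,T=best; d=np.array(P)-s['eef_pos']
    print('t',round(s['t'],2),'pos',s['eef_pos'].round(4),'turn',w.round(4),'after-turn shift cm',(T.T@d*100).round(2),'now-frame',(M.T@d*100).round(2),'F',s['contact_force'].round(1),'w',round(s['gripper_width'],3))
E
python3 -c "
from h import *
to([.543,-.0745,.25])"
```

```text
t 0.7 pos [0.2389 0.6313 0.2503] turn [-4.562e-01  0.000e+00 -1.000e-04] after-turn shift cm [ 3.000e-02 -7.314e+01  2.362e+01] now-frame [ 3.000e-02 -5.525e+01  5.342e+01] F [-0.8 -1.4  0.6] w 0.997
```

apply_moves(
  travel=[
    [0,0,0],
    [0,0,0],
    [0,0,0],
    [0,0,0],
    [0,-3.6,1.15],
    [0,-3.6,1.15],
    [0,-3.6,1.15],
    [0,-3.6,1.15],
  ],
  turn=[
    [-0.114,0,0],
    [-0.114,0,0],
    [-0.114,0,0],
    [-0.114,0,0],
    [0,0,0],
    [0,0,0],
    [0,0,0],
    [0,0,0],
  ],
  grip=[0,0,0,0,0,0,0,0],
)

```text
t: 1.37
eef_pos: [0.2957, 0.498, 0.2487]
tool_rot: [0.704, -0.045, 0.707, 0.049]
contact_force: [0.5, -0.1, 0.8]
gripper_width: 0.997
```

```bash
python3 -c "
from h import *
to([.543,-.0745,.25])"
```

```text
t 1.37 pos [0.2957 0.498  0.2487] turn [ 0.0385 -0.003  -0.0059] after-turn shift cm [ -0.13 -59.32  19.23] now-frame [ -0.53 -60.02  16.93] F [ 0.5 -0.1  0.8] w 0.997
```

apply_moves(
  travel=[
    [0,-3.7,1.1],
    [0,-3.7,1.1],
    [0,-3.7,1.1],
    [0,-3.7,1.1],
    [0,-3.7,1.1],
    [0,-3.7,1.1],
    [0,-3.7,1.1],
    [0,-3.7,1.1],
  ],
  turn=[
    [0,0,0],
    [0,0,0],
    [0,0,0],
    [0,0,0],
    [0,0,0],
    [0,0,0],
    [0,0,0],
    [0,0,0],
  ],
  grip=[0,0,0,0,0,0,0,0],
)

```text
t: 2.03
eef_pos: [0.4263, 0.2025, 0.2484]
tool_rot: [0.706, -0.044, 0.705, 0.051]
contact_force: [1.4, -0.5, 0.0]
gripper_width: 1.003
```

```bash
python3 -c "
from h import *
to([.543,-.0745,.25])"
```

```text
t 2.03 pos [0.4263 0.2025 0.2484] turn [ 0.0404  0.0013 -0.0102] after-turn shift cm [ -0.16 -28.68   9.01] now-frame [ -0.44 -29.01   7.84] F [ 1.4 -0.5  0. ] w 1.003
```

apply_moves(
  travel=[
    [0,-3.6,1.1],
    [0,-3.6,1.1],
    [0,-3.6,1.1],
    [0,-3.6,1.1],
    [0,-3.6,1.1],
    [0,-3.6,1.1],
    [0,-3.6,1.1],
    [0,0,0],
  ],
  turn=[
    [0.02,0,-0.005],
    [0.02,0,-0.005],
    [0,0,0],
    [0,0,0],
    [0,0,0],
    [0,0,0],
    [0,0,0],
    [0,0,0],
  ],
  grip=[0,0,0,0,0,0,0,0],
)

```text
t: 2.7
eef_pos: [0.5339, -0.0622, 0.2518]
tool_rot: [0.71, -0.03, 0.703, 0.029]
contact_force: [0.0, -0.7, 1.6]
gripper_width: 1.006
```

```bash
python3 -c "
from h import *
to([.543,-.0745,.25])"
```

```text
t 2.7 pos [ 0.5339 -0.0622  0.2518] turn [-0.0113  0.0107  0.0022] after-turn shift cm [ 0.18 -1.31  0.79] now-frame [ 0.19 -1.3   0.81] F [ 0.  -0.7  1.6] w 1.006
```

apply_moves(
  travel=[
    [0,-1.0,0.8],
    [0,0,0],
    [0,0,0],
  ],
  turn=[
    [-0.011,0.011,0],
    [0,0,0],
    [0,0,0],
  ],
  grip=[0,0,0],
)

```text
t: 2.95
eef_pos: [0.5431, -0.0752, 0.2522]
tool_rot: [0.706, -0.032, 0.706, 0.03]
contact_force: [-0.1, 0.3, 0.4]
gripper_width: 0.999
```

```bash
python3 - <<'E'
from h import *
to([.543,-.0715,.168])
a=shot('scene','s1.png')[130:280,200:380]; b=shot('top','t1.png')[160:260,220:360]
a=cv2.resize(a,(540,450));b=cv2.resize(b,(630,450))
cv2.imwrite('pics/c1.png',cv2.resize(np.hstack([a,b])[:,:,::-1],(800,308)))
E
```

```text
t 2.95 pos [ 0.5431 -0.0752  0.2522] turn [-0.007  -0.0002  0.0028] after-turn shift cm [8.42 0.37 0.03] now-frame [8.42 0.39 0.03] F [-0.1  0.3  0.4] w 0.999
```

View pics/c1.png

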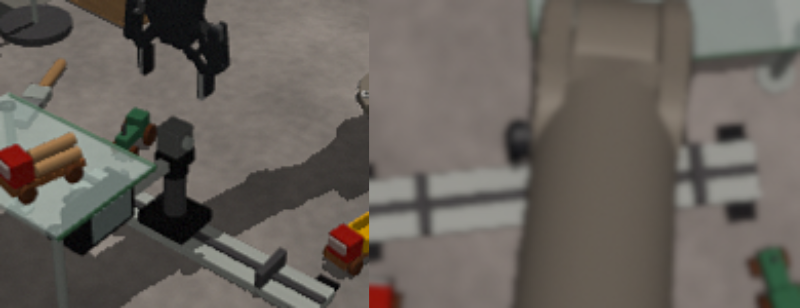

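The scene view (left) shows the open fingers straddling the grip block at about crop (175,135). The top view is hidden by the arm. I'll descend now.

apply_moves(
  travel=[
    [2,0.4,0],
    [2,0,0],
    [2,0,0],
    [1.5,0,0],
    [0.5,0,0],
    [0,0,0],
  ],
  turn=[
    [-0.006,0,0],
    [0,0,0],
    [0,0,0],
    [0,0,0],
    [0,0,0],
    [0,0,0],
  ],
  grip=[0,0,0,0,0,0],
)

```text
t: 3.55
eef_pos: [0.5421, -0.0627, 0.1713]
tool_rot: [0.708, -0.037, 0.704, 0.037]
contact_force: [-0.8, -0.1, -0.7]
gripper_width: 1.003
```

```bash
python3 - <<'E'
from h import *
to([.543,-.0715,.168])
a=shot('scene','s2.png')[150:250,220:340]
cv2.imwrite('pics/c2.png',cv2.resize(a,(600,500),interpolation=cv2.INTER_CUBIC)[:,:,::-1])
E
```

```text
t 3.55 pos [ 0.5421 -0.0627  0.1713] turn [ 0.01    0.0048 -0.0008] after-turn shift cm [ 0.33 -0.88  0.01] now-frame [ 0.33 -0.88 -0.  ] F [-0.8 -0.1 -0.7] w 1.003
```

View pics/c2.png

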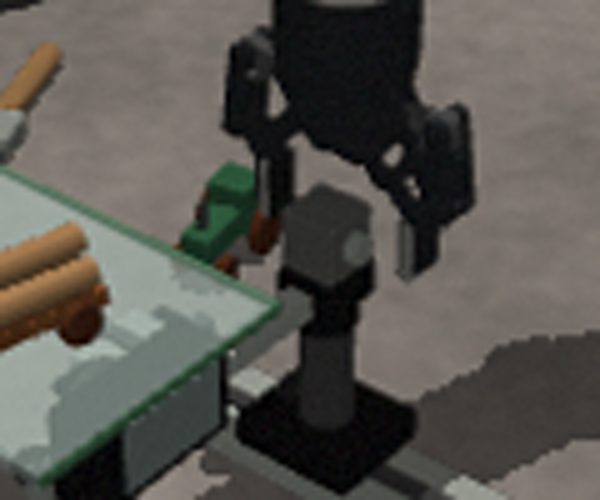

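The fingers straddle the block, with the button at crop (357,248) facing the left pad. Both pads are level with the block. I'll centre on it and close.

apply_moves(
  travel=[
    [0.3,-0.9,0],
    [0,0,0],
    [0,0,0],
    [0,0,0],
    [0,0,0],
    [0,0,0],
    [0,0,0],
    [0,0,0],
  ],
  turn=[
    [0.01,0.005,0],
    [0,0,0],
    [0,0,0],
    [0,0,0],
    [0,0,0],
    [0,0,0],
    [0,0,0],
    [0,0,0],
  ],
  grip=[0,0,0.5,0.5,1,1,1,1],
  newtons=40,
)

```text
t: 4.27
eef_pos: [0.5457, -0.0724, 0.1734]
tool_rot: [0.709, -0.033, 0.704, 0.033]
contact_force: [1.0, 0.4, -2.8]
gripper_width: 0.416
```

```bash
python3 - <<'E'
from h import *
to([.5307,.0473,.168])
E
```

```text
t 4.27 pos [ 0.5457 -0.0724  0.1734] turn [-0.0011  0.0071 -0.0009] after-turn shift cm [ 0.54 12.06 -0.37] now-frame [ 0.55 12.06 -0.38] F [ 1.   0.4 -2.8] w 0.416
```

apply_moves(
  travel=[
    [0,1.5,0],
    [0,2,0],
    [0,2,0],
    [0,2,0],
    [0,2,0],
    [0,1.5,0],
  ],
  turn=[
    [0,0,0],
    [0,0,0],
    [0,0,0],
    [0,0,0],
    [0,0,0],
    [0,0,0],
  ],
  grip=[1,1,1,1,1,1],
)

```text
t: 4.77
eef_pos: [0.5363, 0.0297, 0.1734]
tool_rot: [0.71, -0.034, 0.703, 0.028]
contact_force: [0.1, -3.2, 2.1]
gripper_width: 0.411
```

```bash
python3 - <<'E'
from h import *
to([.5325,.0473,.172])
a=shot('scene','s3.png')[150:310,200:392]
cv2.imwrite('pics/c3.png',cv2.resize(a,(720,600),interpolation=cv2.INTER_CUBIC)[:,:,::-1])
E
```

```text
t 4.77 pos [0.5363 0.0297 0.1734] turn [-0.0067  0.0096  0.0101] after-turn shift cm [ 0.14  1.79 -0.21] now-frame [ 0.12  1.79 -0.23] F [ 0.1 -3.2  2.1] w 0.411
```

View pics/c3.png

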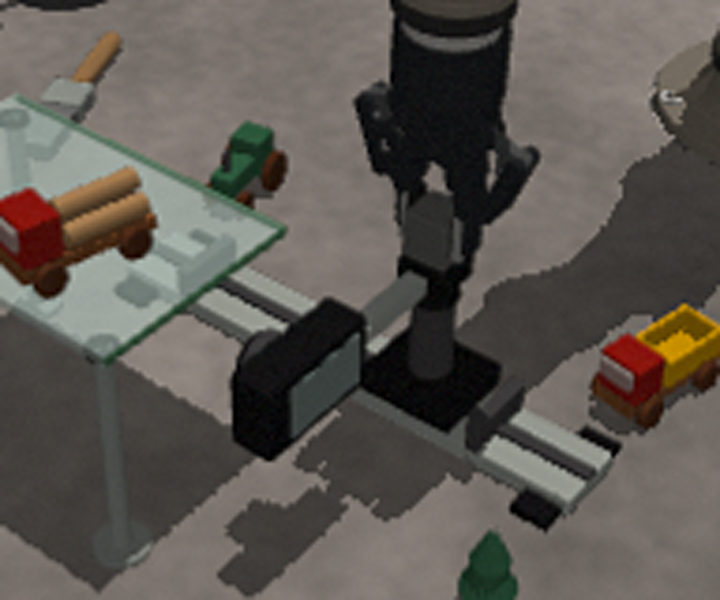

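The carriage followed. The camera is clear of the glass, and the carriage edge at crop (490,385) is close to the stop at (495,410). I'll push on until it makes contact.

apply_moves(
  travel=[
    [0,1.0,0],
    [0,0.8,0],
    [0,0.8,0],
    [0,0.8,0],
    [0,0.8,0],
  ],
  turn=[
    [0,0,0],
    [0,0,0],
    [0,0,0],
    [0,0,0],
    [0,0,0],
  ],
  grip=[1,1,1,1,1],
)

```text
t: 5.23
eef_pos: [0.5353, 0.042, 0.1731]
tool_rot: [0.711, -0.04, 0.702, 0.009]
contact_force: [2.1, -19.5, 2.6]
gripper_width: 0.413
```

```bash
python3 -c "
from h import *
to([.5325,.0473,.172])"
```

```text
t 5.23 pos [0.5353 0.042  0.1731] turn [-0.0246  0.0115  0.0444] after-turn shift cm [ 0.11  0.56 -0.23] now-frame [ 0.08  0.55 -0.24] F [  2.1 -19.5   2.6] w 0.413
```

apply_moves(
  travel=[
    [0,0.1,0],
    [0,0.1,0],
    [0,0.1,0],
    [0,0.1,0],
  ],
  turn=[
    [0,0,0.02],
    [0,0,0.02],
    [0,0,0],
    [0,0,0],
  ],
  grip=[1,1,1,1],
  newtons=60,
)

```text
t: 5.57
eef_pos: [0.5356, 0.0383, 0.1732]
tool_rot: [0.711, -0.028, 0.702, 0.021]
contact_force: [-0.3, -3.2, 1.6]
gripper_width: 0.413
```

```bash
python3 - <<'E'
from h import *
to([.5325,.0473,.172])
a=shot('scene','s4.png')[190:310,270:390]
cv2.imwrite('pics/c4.png',cv2.resize(a,(600,600),interpolation=cv2.INTER_CUBIC)[:,:,::-1])
E
```

```text
t 5.57 pos [0.5356 0.0383 0.1732] turn [-0.0245  0.012   0.0107] after-turn shift cm [ 0.12  0.93 -0.22] now-frame [ 0.1   0.93 -0.25] F [-0.3 -3.2  1.6] w 0.413
```

View pics/c4.png

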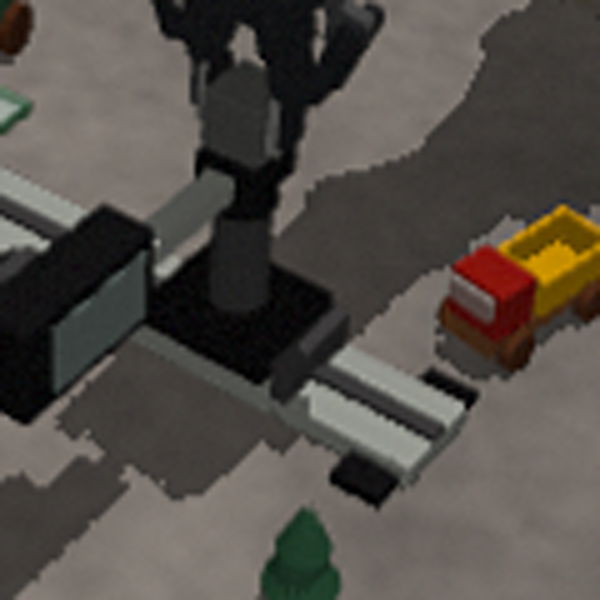

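The carriage sits flush against the left stop at crop (310,360), and the push force rose to 19.5 N, which agrees. I'll lift now with a small +y bias.

apply_moves(
  travel=[
    [0,0.4,0],
    [0,0.4,0],
    [-0.7,0.3,0],
    [-1,0.3,0],
    [-1,0.3,0],
    [-1,0.3,0],
  ],
  turn=[
    [0,0.01,0],
    [0,0,0],
    [0,0,0],
    [0,0,0],
    [0,0,0],
    [0,0,0],
  ],
  grip=[1,1,1,1,1,1],
)

```text
t: 6.12
eef_pos: [0.5355, 0.0418, 0.2074]
tool_rot: [0.708, -0.034, 0.706, 0.009]
contact_force: [3.1, -13.4, -4.5]
gripper_width: 0.412
```

```bash
python3 -c "
from h import *
to([.5325,.0425,.273])"
```

```text
t 6.12 pos [0.5355 0.0418 0.2074] turn [-0.034   0.0011  0.0352] after-turn shift cm [-6.56  0.1  -0.29] now-frame [-6.56 -0.14 -0.28] F [  3.1 -13.4  -4.5] w 0.412
```

apply_moves(
  travel=[
    [-1,0.2,0],
    [-1,0.1,0],
    [-1,0.1,0],
    [-1,0.1,0],
    [-1,0.1,0],
    [-1,0.1,0],
  ],
  turn=[
    [0,0,0.01],
    [0,0,0.01],
    [0,0,0],
    [0,0,0],
    [0,0,0],
    [0,0,0],
  ],
  grip=[1,1,1,1,1,1],
)

```text
t: 6.62
eef_pos: [0.5354, 0.0414, 0.2653]
tool_rot: [0.708, -0.032, 0.706, 0.011]
contact_force: [2.9, -8.5, -6.4]
gripper_width: 0.41
```

```bash
python3 -c "
from h import *
to([.5325,.0425,.273])"
```

```text
t 6.62 pos [0.5354 0.0414 0.2653] turn [-0.0343  0.001   0.0292] after-turn shift cm [-0.77  0.14 -0.28] now-frame [-0.77  0.11 -0.28] F [ 2.9 -8.5 -6.4] w 0.41
```

apply_moves(
  travel=[
    [-0.6,0.1,0],
    [-0.5,0.1,0],
    [-0.5,0.1,0],
    [-0.5,0.1,0],
  ],
  turn=[
    [0,0,0],
    [0,0,0],
    [0,0,0],
    [0,0,0],
  ],
  grip=[1,1,1,1],
)

```text
t: 6.95
eef_pos: [0.5321, 0.0407, 0.2745]
tool_rot: [0.705, -0.034, 0.709, 0.006]
contact_force: [20.5, -5.3, -43.1]
gripper_width: 0.41
```

```bash
python3 - <<'E'
from h import *
to([.5325,.0425,.273])
a=shot('scene','s5.png')[90:310,220:440]
cv2.imwrite('pics/c5.png',cv2.resize(a,(600,600),interpolation=cv2.INTER_CUBIC)[:,:,::-1])
E
```

```text
t 6.95 pos [0.5321 0.0407 0.2745] turn [-0.0379 -0.0077  0.0398] after-turn shift cm [0.15 0.18 0.06] now-frame [0.14 0.18 0.06] F [ 20.5  -5.3 -43.1] w 0.41
```

View pics/c5.png

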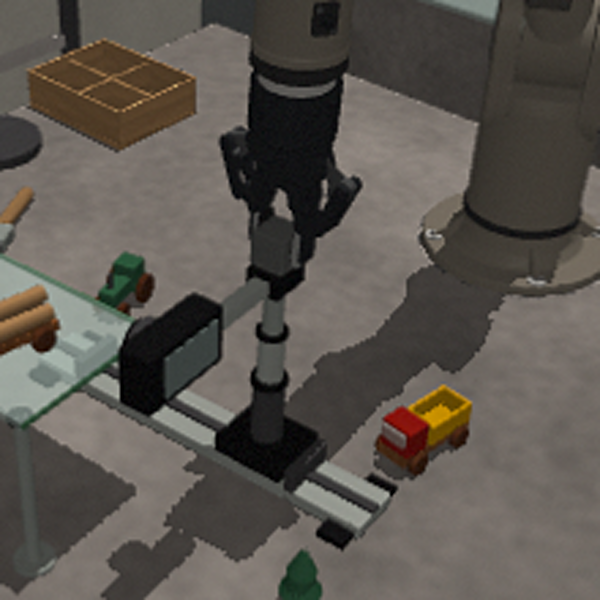

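Both sections show out, with collars at crop (270,330) and (268,382). The force jumped to 43 N at a rise of 101 mm, so this is the second stop. I'll ease to a lighter pull and settle.

apply_moves(
  travel=[
    [-0.2,0.1,0],
    [-0.15,0.1,0],
    [-0.15,0.1,0],
    [-0.15,0.1,0],
    [-0.15,0.1,0],
  ],
  turn=[
    [0,0,0],
    [0,0,0],
    [0,0,0],
    [0,0,0],
    [0,0,0],
  ],
  grip=[1,1,1,1,1],
)

```text
t: 7.42
eef_pos: [0.5344, 0.0417, 0.2739]
tool_rot: [0.705, -0.036, 0.708, 0.001]
contact_force: [4.9, -8.2, -10.3]
gripper_width: 0.414
```

```bash
python3 - <<'E'
from h import *
for i in range(5):
    to([.5325,.0425,.273]); eyes.read_camera('scene')
E
```

```text
t 7.42 pos [0.5344 0.0417 0.2739] turn [-0.0426 -0.0063  0.0488] after-turn shift cm [ 0.09  0.1  -0.19] now-frame [ 0.09  0.1  -0.19] F [  4.9  -8.2 -10.3] w 0.414
t 7.47 pos [0.5345 0.0417 0.2739] turn [-0.0425 -0.0062  0.049 ] after-turn shift cm [ 0.09  0.1  -0.19] now-frame [ 0.09  0.09 -0.19] F [  4.5  -8.9 -10.5] w 0.412
t 7.52 pos [0.5345 0.0417 0.2739] turn [-0.0425 -0.0062  0.0488] after-turn shift cm [ 0.09  0.1  -0.19] now-frame [ 0.09  0.09 -0.19] F [  4.2  -8.2 -10.1] w 0.409
t 7.57 pos [0.5344 0.0416 0.2739] turn [-0.0425 -0.0061  0.0488] after-turn shift cm [ 0.09  0.1  -0.19] now-frame [ 0.09  0.1  -0.19] F [  4.6  -7.8 -10.6] w 0.413
t 7.62 pos [0.5345 0.0417 0.274 ] turn [-0.0425 -0.006   0.0487] after-turn shift cm [ 0.1   0.1  -0.19] now-frame [ 0.09  0.1  -0.19] F [  4.8  -7.7 -10.3] w 0.416
```

```bash
python3 -c "
from h import *
print(bot.hand_in()); to([.5325,.0425,.273])"
```

```text
the job is handed in; nothing more can be done
None
the job is handed in; nothing more can be done
```

I slid the carriage to the left end stop, then pulled the mast up to its second stop with the button squeezed in. I handed the job in at about 7.6 s, still holding it. No verdict came back.

- **Carriage:** At the end stop the push force rose to about 19.5 N, and the picture shows the carriage flush against the stop. The gripper stopped at y = 0.042 m, about 5 mm short of the position I had worked out, partly because it had tilted slightly.
- **Mast:** The gripper rose about 101 mm, and the force jumped to 43 N at the firm second stop. The picture shows both sections out.
- **Final hold:** I eased the pull to about 10 N upward with a 60 N grip setting and about 8 N towards the stop. Height was steady at 0.274 m over the last five readings.
- **Glass and loose things:** I saw no contact with the glass and nothing out of place in the cropped views I looked at. I did not measure the toys' positions again at the end.
- **Small disagreements:** The grip width read about 35 mm where I expected about 37 mm. The gripper also held the block about 7 mm above its centre. The mast still came up, so the button was pressed in.

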